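# Arm the leak tester, then seat and hold a cast cover on its test nest

### The arm

A 6-joint arm with a two-finger parallel gripper is mounted at the origin on the work surface. World frame = base frame: x ahead of the robot, y to its left, z up, the work surface at z = 0. Lengths are in m, angles in rad, forces in N, time in s.
With the tool pointing down it reaches from about 0.425 to 0.95 m from the base axis. Payload 3.5 kg.
Tool frame: the origin (TCP) lies midway between the tips of the shut fingers; the grasp point (between the pads) lies 19 mm behind it; z points along the fingers, y is the line along which they close (so a half turn about z gives the same grasp; the last joint's range is limited). The gripper opens to 85 mm and grips with 20 to 120 N. Pads are 22 mm wide; open, the fingers measure 114 mm over their backs; the gripper's body (76 mm by 85 mm) begins 54 mm behind the grasp point. The pads swing forward as they close: fully open they stand 13 mm farther back than shut.
Start: joints at [-1.456, 0.286, 1.577, -0, 1.279, -0.15], TCP at [0.177, -0.651, 0.231] pointing down, gripper open.
Joint ranges: [-2.77, 2.77], [-0.9, 2.22], [0.21, 2.48], [-1.53, 4.67], [0.24, 2.81], [-2.84, 2.84]. Speed limits (rad/s): [2.79, 2.79, 3.14, 3.14, 3.14, 3.14].

### API

Orientations are given as a 3x3 rotation matrix whose columns are the frame's x, y, z axes.
In Python, from cell import robot, vision, job gives the robot as it stands. The module is installed in compiled form; this text tells all that it offers.
- The arm moves only by the tool move_arm, never from a script. Its argument "rows" is a list of rows, each an object of numbers: "x", "y", "z": the shift along the world's x, y, z normalised to -1 to 1, where 1 is 1000 mm; "wx", "wy", "wz": the turn, a rotation vector about the world's x, y, z normalised to -1 to 1, where 1 is 30 degrees; "hand": the opening, from 0 (shut) to 1 (fully open). A call has 1 to 8 rows; each row is the pose to reach, as a shift and turn from the pose commanded when the call began; what a row does not reach only later rows make up. A row lasts 1/10 s, in which the tool goes at most 50 mm and 8.59 degrees, less where a joint would pass 70% of its speed; a pose out of reach is approached as far as the arm can. A call with a number of a shift or a turn outside -1 to 1 is refused whole. A call with a gripper value outside its range is refused whole. The fingers move at their own pace and stop on an object; "squeeze" is the grip in N (left out, the last holds). Time passes only in rows, so rows that repeat a pose let the fingers close. It gives the time, the measured TCP pose, the force, the opening and the grip force at its end, in the units of the state.
- robot.get_state(): the state, without advancing time (a new reading comes with each control period).
- vision.grab_frame(name): name is "side" or "top"; returns a dict with "image" (400x640x3 uint8, red, green, blue), "fx", "fy", "cx", "cy" (pixels), "T" (4x4, takes a point from camera to world coordinates). Camera axes: x right, y down, z forward; pixel columns grow to the right and rows downward; lengths in m; the calibration is good to about 2 mm. A picture is of the moment at which its call begins. There is no depth.
- job.sign_off(): hands the job in; it is judged then, once.
The state is a dict: "t": time; "q": joint angles; "qd": joint speeds; "joint_torque": joint torques, N m; "ee_pos": TCP position; "ee_rot": TCP orientation; "wrist_force": force on the tool from outside, world axes, zero at the start; "moment": the same for the moment, N m; "opening": finger opening in m; "grasp_force": force on a finger pad.
Only numpy, scipy, OpenCV 4.12 (cv2) and the standard library are available. Lean on these libraries where they do the work, as an engineer would, in place of code of your own. Each camera call takes 0.05 s, during which the arm holds its last target. There are 200 camera calls.

### The job

Get this cast cover ready for its leak test: on the tester's key pad press the small key fully and let it come up, then the large key fully and let it come up. Then pick up the aluminium cover, set it square on the test nest over the locating pin (slide it to and fro along the nest's length until it drops on), and press it down until the sprung seal is fully compressed. Finish while still holding the cover pressed down, and leave the hammer, bearing and carton alone.

Things in the scene. Friction and masses are not known exactly. Their poses are not given: they have to be found in the camera images.
- cover_mid (a point): Loose cast-aluminium cover, about 0.4 kg, flat on the bench, right way up. Flange 110 (x) by 80 (y) by 12 mm; a rectangular boss in its middle, 50 mm (x) by 28 mm (y), rises to 48 mm above the underside: grasp it across its 28 mm. Ribs 6 mm wide, 8 mm high run from the boss ends out along x. This point: on the centre line, 24 mm above the underside, 24 mm below the boss top; z up.
- cover_hole (a point): Middle of the cover's underside, where a blind round hole opens, 15 mm across and 24 mm deep, unseen from above. Axes as the cover's. Either way round (half a turn about z) fits the nest.
- nest: Fixed leak-test nest: grey block 140 (x) by 110 (y) by 33 mm high, turned about the vertical; it and the key pad may swap sides. Origin: centre of its underside, on the bench. Over it floats a black rubber seal frame (outside 110 by 80 mm, opening 72 by 46), top face 45 mm above the bench when free. The cover is to lie square: its length (x) along the nest's, its underside on the seal.
- slot_mid (a point): Above the middle of the nest, 57 mm over the bench, level with the tip of the steel locating pin: 12 mm across, its last 3 mm tapering to 6 mm. The pin is on the nest's long centre line but set anywhere up to 12 mm either way along its x; not given as a reading, but seen from above until covered. Underside of the cover: 45 mm up when dropped on, 57 mm up when stopped on the tip.
- seal (a joint): How far the sprung seal frame is pushed down, in m: 0 free, 0.006 fully down against its stop. It begins to move at about 6 N and takes about 14 N to be fully down, cover's weight included; it does not sink under the cover's weight alone.
- small_key_top (a point): Centre of the top of the small round push key (20 mm across, housing 36 mm), one of two on the key pad, about 70 mm apart; which is on which side varies. The pad is a fixed grey box 100 by 150 mm, 30 mm high, with a dark display strip; the key tops are 52 mm above the bench, 10 mm above their housings. Pressed straight down.
- small_key (a joint): Travel of the small key in m: 0 up, 0.006 fully down (5 N); it springs back when released.
- large_key_top (a point): Centre of the top of the large round push key (36 mm across, in a 52 mm round housing) on the same key pad, same height, pressed straight down.
- large_key (a joint): Travel of the large key in m: 0 up, 0.006 fully down (5 N); it springs back when released.
- hammer: Bystander: hammer about 260 mm long lying on the bench beyond the work. To be left alone.
- bearing: Bystander: steel bearing ring 52 mm across, 15 mm high, lying flat beyond the work; origin under its centre. To be left alone.
- carton: Bystander: cardboard carton 80 by 100 by 60 mm high, standing beyond the work; origin under its centre. To be left alone.
Mind the look-alikes: they are no part of the job. There is more than one size of the part that bears cover_mid; the job needs the smallest.

How it is judged:
On the way, in this order (a step that is already met when the one before it is completed fails the run):
1. the small key is pressed down, the large one being up (value of joint small_key above 0.0045 m and value of joint large_key below 0.0015 m), for 0.05 s.
2. the small key has come up and the large key is pressed down (value of joint large_key above 0.0045 m and value of joint small_key below 0.0015 m), for 0.05 s.
3. both keys up, the cover is square on the nest and has dropped over the pin on to the seal (x of cover_mid in the frame of nest between -0.018 and 0.018 m and y of cover_mid in the frame of nest between -0.008 and 0.008 m and angle between cover_mid's own z axis and vertical below 0.1 rad and angle between the x axis of cover_mid and the x axis of nest, either way round below 0.17 rad and z of cover_mid in the frame of nest below 0.0725 m and value of joint each of small_key, large_key below 0.0015 m), for 0.1 s.
At the end, for the whole second after the job is handed in: Keys up; cover on the pin, within 18 mm of the nest's middle along it and 8 mm across it, within 0.17 rad of square, tilt under 0.1 rad, at rest, its centre under 69 mm above the bench; seal pushed down over 4.5 mm; fingers bearing on the cover with over 3 N (x of cover_mid in the frame of nest between -0.018 and 0.018 m and y of cover_mid in the frame of nest between -0.008 and 0.008 m and angle between cover_mid's own z axis and vertical below 0.1 rad and angle between the x axis of cover_mid and the x axis of nest, either way round below 0.17 rad and z of cover_mid in the frame of nest below 0.069 m and value of joint seal above 0.0045 m and contact force between the fingers and cover above 3 N and linear speed of cover below 0.02 m/s and value of joint each of small_key, large_key below 0.0015 m); the arm keeps its last pose, push and grip.
It fails at once if both keys are pressed at once (value of joint each of small_key, large_key above 0.003 m).
It fails at once if the hammer is disturbed (moved more than 20 mm) (distance of hammer from where it was at the start of the episode above 0.02 m).
It fails at once if the bearing is disturbed (moved more than 20 mm) (distance of bearing from where it was at the start of the episode above 0.02 m).
It fails at once if the carton is disturbed (moved more than 20 mm) (distance of carton from where it was at the start of the episode above 0.02 m).
It also fails if it takes over 58 s, if anything falls off the work surface, if the arm or the gripper's body presses on something with over 40 N, if the wrist force passes 120 N, or if a joint passes its speed limit or range.

## Working session

There is one attempt and no reset: what is moved stays moved. The work goes in short steps, Python scripts to look and compute and a tool call to move; the robot and the scene stay as the last step left them, time stands still between calls to the robot, and variables do not carry over. Pictures are saved under pics/ and viewed, at most 10 in all, crops included, and the job is handed in when it is done.

Besides the shell and the picture viewer there is one more tool, called after ">>>" as a command line: name --argument value ..., lists and objects as JSON in quotes. move_arm: Moves the arm, as the interface text tells. Its arguments: {"type":"object","properties":{"rows":{"type":"array"},"squeeze":{"type":"number"}},"required":["rows"]}

```bash
mkdir -p pics; python3 - <<'E'
from cell import robot, vision
import cv2, numpy as np
for n in("top","side"):
    f=vision.grab_frame(n); cv2.imwrite(f"pics/{n}0.png",f["image"][:,:,::-1]); np.savez(f"{n}0.npz",**f)
    print(n,f["fx"],f["fy"],f["cx"],f["cy"],np.round(f["T"],4).tolist())
s=robot.get_state(); print(s["t"],s["ee_pos"],np.round(s["ee_rot"],3).tolist(),s["opening"])
E
```

```text
top 458.05240361108963 458.05240361108963 316.56125771156263 198.17516162916877 [[0.0042, -0.9972, 0.0747, 0.4485], [-0.9999, -0.0033, 0.0124, -0.0012], [-0.0121, -0.0748, -0.9971, 1.0477], [0.0, 0.0, 0.0, 1.0]]
side 497.5134900036584 497.5134900036584 324.9737468521946 199.4410683020718 [[-0.8839, -0.3347, 0.3267, 0.1931], [-0.4676, 0.6487, -0.6005, 0.6197], [-0.0109, -0.6835, -0.7299, 0.8022], [0.0, 0.0, 0.0, 1.0]]
0.1 [ 0.17661296 -0.65087543  0.23006907] [[0.965, 0.262, -0.0], [0.262, -0.965, 0.002], [0.0, -0.002, -1.0]] 0.08526229321137317
```

View pics/top0.png

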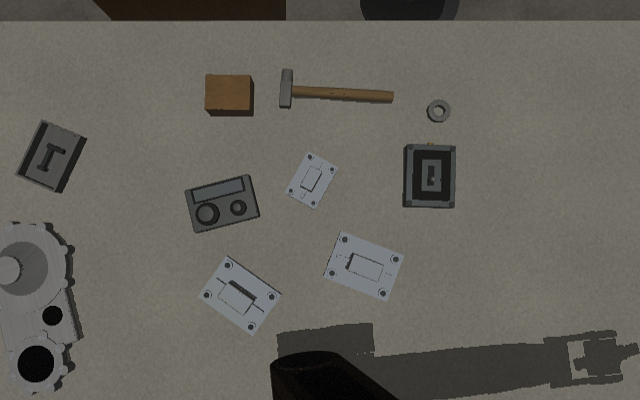

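View pics/side0.png

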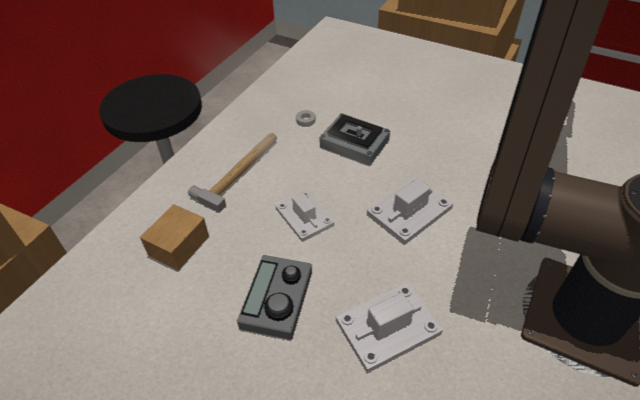

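Top view candidates for the cover are the light plates at (311,180), (364,266) and (240,296). The one at (311,180) is clearly the smallest. The nest, with its black seal, is at (430,176). The key pad is at (222,203), with the large key at (207,214) and the small key at (238,208). The fixture at (52,157) has no seal, so it is a look-alike. Next I'll measure, with one enlarged crop to confirm.

```bash
cat > h.py <<'E'
import numpy as np, cv2
def ray(f,u,v):
    T=f["T"]; d=T[:3,:3]@np.array([(u-f["cx"])/f["fx"],(v-f["cy"])/f["fy"],1]); return T[:3,3],d
def plane(f,u,v,z):
    o,d=ray(f,u,v); return (o+d*(z-o[2])/d[2])
def proj(f,p):
    T=f["T"]; c=T[:3,:3].T@(np.array(p)-T[:3,3]); return np.array([f["fx"]*c[0]/c[2]+f["cx"],f["fy"]*c[1]/c[2]+f["cy"]])
def rect(f,cnt,z):
    P=np.array([plane(f,*p,z)[:2] for p in cnt.reshape(-1,2).astype(float)],np.float32)
    r=cv2.minAreaRect(P*1000); b=cv2.boxPoints(r); e=b[1]-b[0]; g=b[2]-b[1]
    l=e if np.hypot(*e)>np.hypot(*g) else g
    return np.round(r[0],1),np.round(r[1],1),round(float(np.degrees(np.arctan2(l[1],l[0]))%180),1)
E
python3 - <<'E'
from h import *
f=dict(np.load("top0.npz")); im=f["image"]; hsv=cv2.cvtColor(im,cv2.COLOR_RGB2HSV)
for p in[(300,190),(350,250),(220,290),(195,215),(430,150),(410,180),(300,230),(431,176)]: print(p,im[p[1],p[0]],hsv[p[1],p[0]])
b=im[:,:,2].astype(int)-im[:,:,0]
m=((b>0)&(im[:,:,2]>135)).astype(np.uint8)
for c in cv2.findContours(m,cv2.RETR_EXTERNAL,cv2.CHAIN_APPROX_NONE)[0]:
    if cv2.contourArea(c)>500: print("cover",cv2.boundingRect(c),rect(f,c,.012))
c=im[145:215,275:345][:,:,::-1]; d=im[140:215,395:470][:,:,::-1]; e=im[170:240,180:265][:,:,::-1]
R=lambda a:cv2.resize(a,(400,300) ,interpolation=cv2.INTER_CUBIC)
g=lambda u,v,w=40,h=30:R(im[v-h:v+h,u-w:u+w][:,:,::-1])
cv2.imwrite("pics/c1.png",np.vstack([np.hstack([g(311,180),g(430,176)]),np.hstack([g(222,203),g(364,266)])]))
E
```

```text
(300, 190) [122 128 132] [102  19 132]
(350, 250) [124 129 134] [105  19 134]
(220, 290) [124 130 132] [ 98  15 132]
(195, 215) [43 42 43] [150   6  43]
(430, 150) [38 39 37] [45 13 39]
(410, 180) [75 79 78] [83 13 79]
(300, 230) [109 105  97] [ 20  28 109]
(431, 176) [39 38 37] [15 13 39]
```

View pics/c1.png

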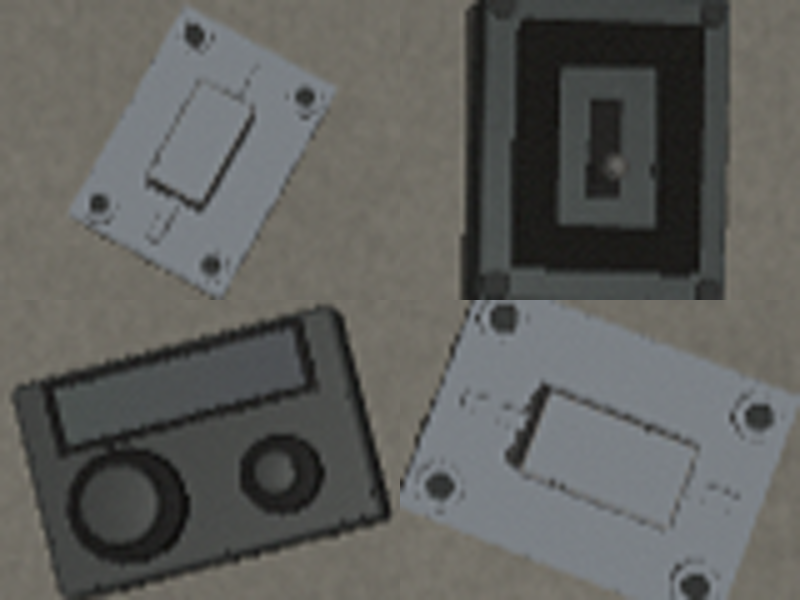

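The crop confirms it: the cover at (311,180) is the smallest, measuring about 50x35 px, or 110x80 mm. The nest has its black frame and a bright pin tip at about (432.6,179). The large key top is at about (205.4,213) and the small one at about (236.6,206.6).

```bash
python3 - <<'E'
from h import *
f=dict(np.load("top0.npz")); im=f["image"].astype(int); s=dict(np.load("side0.npz"))
def big(m,box,z,k=None):
    x0,y0,x1,y1=box; q=np.zeros(m.shape,np.uint8); q[y0:y1,x0:x1]=m[y0:y1,x0:x1]
    if k: q=cv2.morphologyEx(q,cv2.MORPH_CLOSE,np.ones((k,k)))
    c=max(cv2.findContours(q,cv2.RETR_EXTERNAL,cv2.CHAIN_APPROX_NONE)[0],key=cv2.contourArea); return c,rect(f,c,z)
blue=(im[:,:,2]-im[:,:,0]>4)&(im[:,:,2]>110)
for b in[(275,145,345,215),(315,220,415,310),(190,245,290,345)]: print("cover",big(blue,b,.012,3)[1])
dark=im.max(2)<60
blk=im.max(2)<48
# seal frame: black region component inside nest top
q=np.zeros(blk.shape,np.uint8); q[148:204,411:452]=blk[148:204,411:452]
n,l,st,ce=cv2.connectedComponentsWithStats(q); i=1+np.argmax(st[1:,4]); 
c=max(cv2.findContours((l==i).astype(np.uint8),cv2.RETR_EXTERNAL,cv2.CHAIN_APPROX_NONE)[0],key=cv2.contourArea)
print("seal",st[i],rect(f,c,.045))
nb=(im.max(2)<92)
print("nest body",big(nb,(395,135,465,215),.033,3)[1]); print("pad",big(nb|blue,(180,165,265,240),.03,3)[1])
for n,u,v,z in[("pin",432.6,179,.057),("small",236.6,206.6,.052),("large",205.4,213,.052),("bossmid",311.2,179.5,.048)]:
    p=plane(f,u,v,z); print(n,np.round(p,4),"side px",np.round(proj(s,p),1))
P=plane(f,432.6,179,.057)
E
python3 - <<'E'
import cv2
im=cv2.imread("pics/side0.png")
g=lambda u,v,w=50,h=37:cv2.resize(im[v-h:v+h,u-w:u+w],(400,296),interpolation=cv2.INTER_CUBIC)
import numpy as np
cv2.imwrite("pics/s1.png",np.vstack([np.hstack([g(304,212),g(355,137)]),np.hstack([g(280,295),g(210,195)])]))
E
```

```text
cover (array([568.1,  24.6]), array([ 78.7, 108.7]), 151.2)
cover (array([374.6, -93.4]), array([151.6, 109.8]), 68.9)
cover (array([307.6, 184.4]), array([151.1, 108.8]), 55.4)
seal [ 412  148   40   53 1288] (array([ 579.4, -240.3]), array([ 83.6, 116.3]), 177.2)
nest body (array([ 576.4, -237.8]), array([117. , 145.1]), 178.3)
pad (array([512.3, 222.9]), array([102.5, 153. ]), 104.9)
pin [ 0.5653 -0.2405  0.057 ] side px [359.3 126.5]
small [0.5041 0.1855 0.052 ] side px [290.2 268.9]
large [0.4899 0.2535 0.052 ] side px [277.3 300.7]
bossmid [0.5645 0.0232 0.048 ] side px [305.2 201.5]
```

View pics/s1.png

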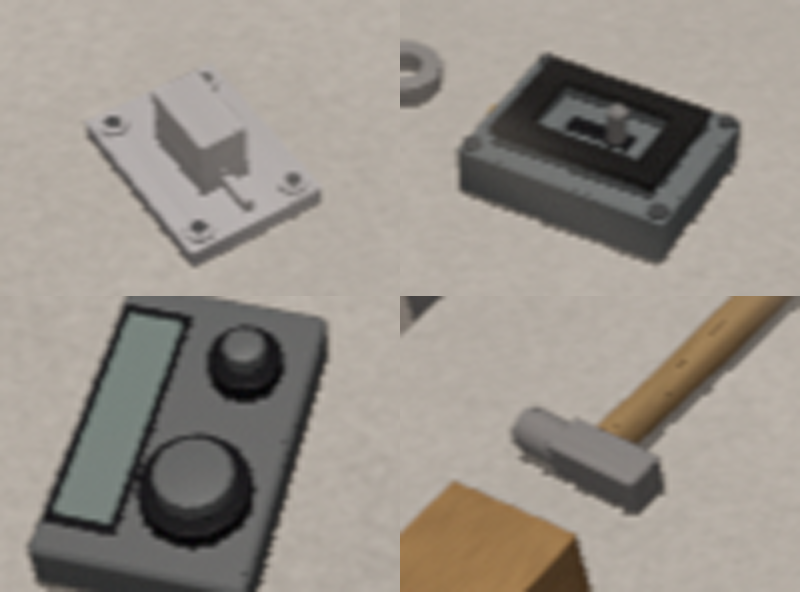

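Side view agrees with the top rays: pin at (359,126), small key at (290.5,270), large key at (278,302), boss top at (304,201). The cover centre is about (0.566, 0.024) with yaw −28.8°, and it measures 109x79 mm. I'm heading for the keys via a waypoint that keeps clear of the base.

>>> move_arm --rows '[{"x":0.327,"y":0.4,"z":-0.05,"hand":0},{"x":0.327,"y":0.4,"z":-0.05,"hand":0},{"x":0.327,"y":0.4,"z":-0.05,"hand":0},{"x":0.327,"y":0.4,"z":-0.05,"hand":0},{"x":0.327,"y":0.4,"z":-0.05,"hand":0},{"x":0.327,"y":0.4,"z":-0.05,"hand":0},{"x":0.327,"y":0.4,"z":-0.05,"hand":0},{"x":0.327,"y":0.4,"z":-0.05,"hand":0}]'

```text
$.rows[0]: bad value
```

```bash
python3 - <<'E'
from h import *
f=dict(np.load("top0.npz"))
o=[(413.8,150),(450.8,151.4),(449.4,200.4),(412.4,198.4)]; i=[(421.6,159.4),(441.4,159.4),(441.2,191.4),(421.4,191)]
for n,q,z in(("outer",o,.045),("inner",i,.033)):
    P=np.array([plane(f,*p,z)[:2] for p in q])*1000; print(n,P.mean(0).round(1),np.linalg.norm(P-np.roll(P,1,0),axis=1).round(1),[round(float(np.degrees(np.arctan2(*(P[a]-P[b])[::-1]))),1) for a,b in((0,3),(1,2),(0,1),(3,2))])
E
```

```text
outer [ 575.6 -241.3] [107.2  81.4 108.4  80.8] [-2.3, -2.6, 87.9, 87.1]
inner [ 576.5 -243.7] [70.8 44.  71.6 43.8] [-1.1, -1.3, 90.1, 89.0]
```

>>> move_arm --rows '[{"x":0.327,"y":0.4,"z":-0.05,"wx":0,"wy":0,"wz":0,"hand":0},{"x":0.327,"y":0.4,"z":-0.05,"wx":0,"wy":0,"wz":0,"hand":0},{"x":0.327,"y":0.4,"z":-0.05,"wx":0,"wy":0,"wz":0,"hand":0},{"x":0.327,"y":0.4,"z":-0.05,"wx":0,"wy":0,"wz":0,"hand":0},{"x":0.327,"y":0.4,"z":-0.05,"wx":0,"wy":0,"wz":0,"hand":0},{"x":0.327,"y":0.4,"z":-0.05,"wx":0,"wy":0,"wz":0,"hand":0},{"x":0.327,"y":0.4,"z":-0.05,"wx":0,"wy":0,"wz":0,"hand":0},{"x":0.327,"y":0.4,"z":-0.05,"wx":0,"wy":0,"wz":0,"hand":0}]'

```text
t: 0.9
ee_pos: [0.4294, -0.3412, 0.1923]
ee_rot: [[0.965, 0.262, -0.0], [0.262, -0.965, 0.0], [-0.0, -0.0, -1.0]]
wrist_force: [0.0, -1.8, -0.4]
opening: 0.0001
grasp_force: 0.0
```

>>> move_arm --rows '[{"x":0.075,"y":0.527,"z":-0.05,"wx":0,"wy":0,"wz":0,"hand":0},{"x":0.075,"y":0.527,"z":-0.05,"wx":0,"wy":0,"wz":0,"hand":0},{"x":0.075,"y":0.527,"z":-0.05,"wx":0,"wy":0,"wz":0,"hand":0},{"x":0.075,"y":0.527,"z":-0.05,"wx":0,"wy":0,"wz":0,"hand":0},{"x":0.075,"y":0.527,"z":-0.05,"wx":0,"wy":0,"wz":0,"hand":0},{"x":0.075,"y":0.527,"z":-0.05,"wx":0,"wy":0,"wz":0,"hand":0},{"x":0.075,"y":0.527,"z":-0.05,"wx":0,"wy":0,"wz":0,"hand":0},{"x":0.075,"y":0.527,"z":-0.05,"wx":0,"wy":0,"wz":0,"hand":0}]'

```text
t: 1.7
ee_pos: [0.4844, 0.0531, 0.155]
ee_rot: [[0.965, 0.262, 0.0], [0.262, -0.965, -0.0], [-0.0, 0.0, -1.0]]
wrist_force: [0.8, -0.9, 0.5]
opening: 0.0
grasp_force: 0.0
```

>>> move_arm --rows '[{"x":0.02,"y":0.132,"z":-0.085,"wx":0,"wy":0,"wz":0,"hand":0},{"x":0.02,"y":0.132,"z":-0.085,"wx":0,"wy":0,"wz":0,"hand":0},{"x":0.02,"y":0.132,"z":-0.085,"wx":0,"wy":0,"wz":0,"hand":0},{"x":0.02,"y":0.132,"z":-0.085,"wx":0,"wy":0,"wz":0,"hand":0},{"x":0.02,"y":0.132,"z":-0.085,"wx":0,"wy":0,"wz":0,"hand":0}]'

```text
t: 2.2
ee_pos: [0.5034, 0.184, 0.0687]
ee_rot: [[0.964, 0.264, -0.004], [0.264, -0.964, -0.001], [-0.004, -0.0, -1.0]]
wrist_force: [-0.0, -0.9, -0.5]
opening: -0.0001
grasp_force: 0.0
```

```bash
python3 - <<'E'
from cell import robot, vision
import cv2, numpy as np
s=robot.get_state(); print(s["t"],s["ee_pos"],s["wrist_force"])
f=vision.grab_frame("side"); im=f["image"][:,:,::-1]
cv2.imwrite("pics/k1.png",cv2.resize(im[200:350,190:390],(800,600),interpolation=cv2.INTER_CUBIC))
E
```

```text
2.2 [0.50341751 0.18396131 0.06865412] [-0.00986525 -0.89285349 -0.50220533]
```

View pics/k1.png

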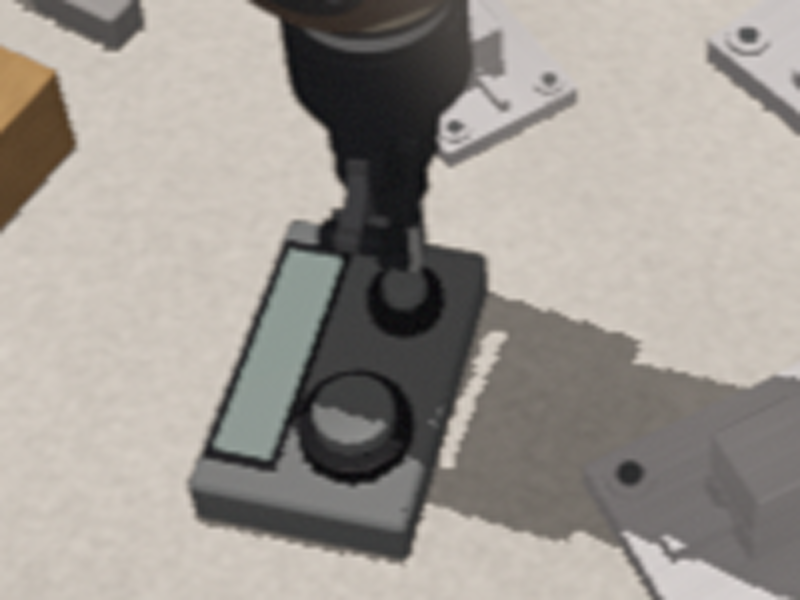

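The shut finger tips at crop (405,268) stand about 17 mm above the small key top at (405,288), and are lined up with it. Pressing now.

>>> move_arm --rows '[{"x":0,"y":0.001,"z":-0.016,"wx":0,"wy":0,"wz":0,"hand":0},{"x":0,"y":0.001,"z":-0.02,"wx":0,"wy":0,"wz":0,"hand":0},{"x":0,"y":0.001,"z":-0.023,"wx":0,"wy":0,"wz":0,"hand":0},{"x":0,"y":0.001,"z":-0.0245,"wx":0,"wy":0,"wz":0,"hand":0},{"x":0,"y":0.001,"z":-0.0245,"wx":0,"wy":0,"wz":0,"hand":0},{"x":0,"y":0.001,"z":-0.0245,"wx":0,"wy":0,"wz":0,"hand":0}]'

```text
t: 2.85
ee_pos: [0.5055, 0.1835, 0.0469]
ee_rot: [[0.965, 0.262, 0.002], [0.262, -0.965, -0.001], [0.001, 0.001, -1.0]]
wrist_force: [-1.0, -3.3, 4.2]
opening: 0.0004
grasp_force: 2.2
```

>>> move_arm --rows '[{"x":0,"y":0,"z":-0.001,"wx":0,"wy":0,"wz":0,"hand":0},{"x":0,"y":0,"z":-0.002,"wx":0,"wy":0,"wz":0,"hand":0},{"x":0,"y":0,"z":-0.002,"wx":0,"wy":0,"wz":0,"hand":0}]'

```text
t: 3.15
ee_pos: [0.5057, 0.1838, 0.0459]
ee_rot: [[0.965, 0.262, 0.001], [0.262, -0.965, -0.001], [0.0, 0.001, -1.0]]
wrist_force: [-4.6, -5.8, 12.6]
opening: -0.0001
grasp_force: 6.4
```

The key is bottomed: 12.6 N, with the tip at 45.9 mm. Next I'll raise and go over the large key.

>>> move_arm --rows '[{"x":0,"y":0,"z":0.027,"wx":0,"wy":0,"wz":0,"hand":0},{"x":-0.008,"y":0.035,"z":0.027,"wx":0,"wy":0,"wz":0,"hand":0},{"x":-0.016,"y":0.069,"z":0.027,"wx":0,"wy":0,"wz":0,"hand":0},{"x":-0.016,"y":0.069,"z":0.027,"wx":0,"wy":0,"wz":0,"hand":0},{"x":-0.016,"y":0.069,"z":0.012,"wx":0,"wy":0,"wz":0,"hand":0},{"x":-0.016,"y":0.069,"z":0.004,"wx":0,"wy":0,"wz":0,"hand":0},{"x":-0.016,"y":0.069,"z":0.0005,"wx":0,"wy":0,"wz":0,"hand":0},{"x":-0.016,"y":0.069,"z":0.0005,"wx":0,"wy":0,"wz":0,"hand":0}]'

```text
t: 3.95
ee_pos: [0.4887, 0.253, 0.0458]
ee_rot: [[0.966, 0.26, -0.003], [0.26, -0.966, 0.001], [-0.003, -0.002, -1.0]]
wrist_force: [-7.3, 1.2, 16.0]
opening: -0.0
grasp_force: 7.9
```

The large key is bottomed too: 16 N at 45.8 mm. I'll hold one more row, lift, then go above the small cover while turning and opening.

>>> move_arm --rows '[{"x":0,"y":0,"z":0,"wx":0,"wy":0,"wz":0,"hand":0},{"x":0,"y":0,"z":0.05,"wx":0,"wy":0,"wz":0,"hand":0},{"x":0,"y":0,"z":0.1,"wx":0,"wy":0,"wz":0,"hand":0.5},{"x":0.077,"y":-0.23,"z":0.11,"wx":0,"wy":0,"wz":-0.95,"hand":1},{"x":0.077,"y":-0.23,"z":0.11,"wx":0,"wy":0,"wz":-0.95,"hand":1},{"x":0.077,"y":-0.23,"z":0.11,"wx":0,"wy":0,"wz":-0.95,"hand":1},{"x":0.077,"y":-0.23,"z":0.11,"wx":0,"wy":0,"wz":-0.95,"hand":1},{"x":0.077,"y":-0.23,"z":0.11,"wx":0,"wy":0,"wz":-0.95,"hand":1}]'

```text
t: 4.75
ee_pos: [0.5656, 0.0196, 0.153]
ee_rot: [[0.972, -0.234, -0.002], [-0.234, -0.972, 0.0], [-0.002, 0.0, -1.0]]
wrist_force: [0.5, 1.3, -0.4]
opening: 0.0844
grasp_force: 0.0
```

>>> move_arm --rows '[{"x":0,"y":0,"z":0,"wx":0,"wy":0,"wz":-0.51,"hand":1},{"x":0,"y":0,"z":0,"wx":0,"wy":0,"wz":-0.51,"hand":1},{"x":0,"y":0,"z":0,"wx":0,"wy":0,"wz":-0.51,"hand":1}]'

```text
t: 5.05
ee_pos: [0.5651, 0.0215, 0.1526]
ee_rot: [[0.877, -0.481, -0.003], [-0.481, -0.877, 0.0], [-0.002, 0.001, -1.0]]
wrist_force: [-0.1, 0.2, 0.2]
opening: 0.085
grasp_force: 0.0
```

>>> move_arm --rows '[{"x":0.001,"y":0.0025,"z":-0.04,"wx":0,"wy":0,"wz":0,"hand":1},{"x":0.001,"y":0.0025,"z":-0.08,"wx":0,"wy":0,"wz":0,"hand":1},{"x":0.001,"y":0.0025,"z":-0.115,"wx":0,"wy":0,"wz":0,"hand":1},{"x":0.001,"y":0.0025,"z":-0.13,"wx":0,"wy":0,"wz":0,"hand":1},{"x":0.001,"y":0.0025,"z":-0.1365,"wx":0,"wy":0,"wz":0,"hand":1},{"x":0.001,"y":0.0025,"z":-0.1365,"wx":0,"wy":0,"wz":0,"hand":1},{"x":0.001,"y":0.0025,"z":-0.1365,"wx":0,"wy":0,"wz":0,"hand":1}]'

```text
t: 5.75
ee_pos: [0.5683, 0.0253, 0.0197]
ee_rot: [[0.878, -0.479, 0.003], [-0.479, -0.878, -0.0], [0.003, -0.001, -1.0]]
wrist_force: [-0.8, 0.5, -0.2]
opening: 0.0857
grasp_force: 0.0
```

>>> move_arm --rows '[{"x":0,"y":0,"z":0,"wx":0,"wy":0,"wz":0,"hand":0},{"x":0,"y":0,"z":0,"wx":0,"wy":0,"wz":0,"hand":0},{"x":0,"y":0,"z":0,"wx":0,"wy":0,"wz":0,"hand":0},{"x":0,"y":0,"z":0,"wx":0,"wy":0,"wz":0,"hand":0},{"x":0,"y":0,"z":0,"wx":0,"wy":0,"wz":0,"hand":0}]' --squeeze 80

```text
t: 6.25
ee_pos: [0.5673, 0.0253, 0.0187]
ee_rot: [[0.878, -0.479, 0.001], [-0.479, -0.878, -0.001], [0.001, 0.0, -1.0]]
wrist_force: [-0.7, -0.5, 3.2]
opening: 0.0267
grasp_force: 81.3
```

```bash
python3 - <<'E'
from cell import robot
s=robot.get_state(); print(s["t"],s["ee_pos"].round(4) if hasattr(s["ee_pos"],"round") else s["ee_pos"],s["wrist_force"],s["moment"],s["opening"],s["grasp_force"])
E
```

```text
6.25 [0.5673 0.0253 0.0187] [-0.73272357 -0.536241    3.20136409] [-0.14938243  0.14585949  0.01073354] 0.026741860560340894 81.34329696695659
```

The boss is gripped: 26.7 mm opening, 81 N. I'll lift, carry it to the pin and turn it 26° to match the nest.

>>> move_arm --rows '[{"x":0,"y":0,"z":0.03,"wx":0,"wy":0,"wz":0,"hand":0},{"x":0,"y":0,"z":0.08,"wx":0,"wy":0,"wz":0,"hand":0},{"x":0,"y":-0.03,"z":0.1,"wx":0,"wy":0,"wz":0.15,"hand":0},{"x":0,"y":-0.07,"z":0.1,"wx":0,"wy":0,"wz":0.3,"hand":0},{"x":0,"y":-0.11,"z":0.1,"wx":0,"wy":0,"wz":0.45,"hand":0},{"x":0,"y":-0.15,"z":0.1,"wx":0,"wy":0,"wz":0.6,"hand":0},{"x":0,"y":-0.19,"z":0.1,"wx":0,"wy":0,"wz":0.75,"hand":0},{"x":0,"y":-0.22,"z":0.1,"wx":0,"wy":0,"wz":0.877,"hand":0}]'

```text
t: 7.05
ee_pos: [0.5654, -0.1961, 0.1162]
ee_rot: [[0.999, -0.039, -0.002], [-0.039, -0.999, 0.001], [-0.002, -0.001, -1.0]]
wrist_force: [1.0, 0.3, -4.4]
opening: 0.0271
grasp_force: 80.4
```

>>> move_arm --rows '[{"x":-0.002,"y":-0.025,"z":0,"wx":0,"wy":0,"wz":0,"hand":0},{"x":-0.002,"y":-0.045,"z":0,"wx":0,"wy":0,"wz":0,"hand":0},{"x":-0.002,"y":-0.045,"z":0,"wx":0,"wy":0,"wz":0,"hand":0},{"x":-0.002,"y":-0.045,"z":0,"wx":0,"wy":0,"wz":0,"hand":0}]'

```text
t: 7.45
ee_pos: [0.5642, -0.239, 0.1168]
ee_rot: [[0.999, -0.041, -0.002], [-0.041, -0.999, 0.002], [-0.002, -0.002, -1.0]]
wrist_force: [0.4, 0.7, -3.7]
opening: 0.0272
grasp_force: 80.4
```

```bash
python3 - <<'E'
from cell import robot, vision
import cv2, numpy as np
from h import *
s=robot.get_state(); print(s["t"],s["ee_pos"],s["wrist_force"],s["opening"],s["q"])
im=[]
for n in("top","side"):
    f=vision.grab_frame(n); np.savez(f"{n}2.npz",**f); u,v=proj(f,s["ee_pos"]).astype(int); print(u,v)
    im.append(cv2.resize(f["image"][v-50:v+50,u-66:u+67,::-1],(400,300),interpolation=cv2.INTER_CUBIC))
cv2.imwrite("pics/n1.png",np.hstack(im))
E
```

```text
7.45 [ 0.56418863 -0.23901738  0.1168146 ] [ 0.42939507  0.7102983  -3.65970011] 0.027206975590304768 [-5.66427319e-01  2.68841357e-01  1.81976224e+00  7.69229089e-04
  1.05532558e+00  1.04529888e+00]
438 176
360 106
```

View pics/n1.png

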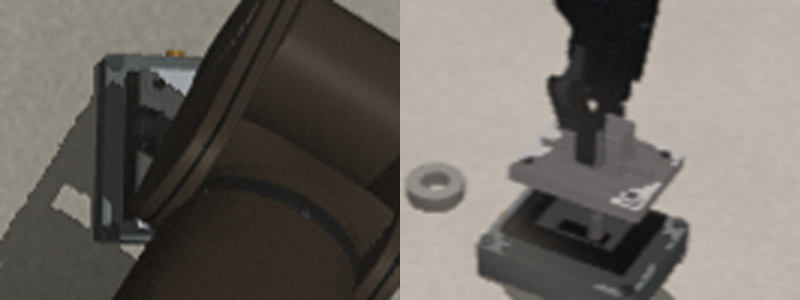

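The side view shows the cover held level above the nest, with the pin at crop (597,225) under it. I'll check the cover centre from the flange's opposite corners.

```bash
python3 - <<'E'
from h import *
f=dict(np.load("side2.npz")); z=.1168-.0187+.012
P=[plane(f,*p,z) for p in((331.2,110.9),(388.1,106.5),(371.1,124.8))]
P=np.array(P)[:,:2]*1000; print(P.round(1),((P[0]+P[1])/2).round(1),np.linalg.norm(P[0]-P[2]),np.linalg.norm(P[1]-P[2]),np.degrees(np.arctan2(*(P[0]-P[2])[::-1])))
print([plane(f,598/3.008-133+294,v/3.008+56,.057).round(4) for v in(210,215)])
E
```

```text
[[ 620.  -201.4]
 [ 510.9 -275.8]
 [ 518.1 -196.6]] [ 565.4 -238.6] 102.05271629985627 79.5002589884035 -2.6698186326180635
[array([ 0.5653, -0.2435,  0.057 ]), array([ 0.5626, -0.2378,  0.057 ])]
```

>>> move_arm --rows '[{"x":0,"y":-0.0015,"z":-0.02,"wx":0,"wy":0,"wz":0,"hand":0},{"x":0,"y":-0.0015,"z":-0.032,"wx":0,"wy":0,"wz":0,"hand":0},{"x":0,"y":-0.0015,"z":-0.037,"wx":0,"wy":0,"wz":0,"hand":0},{"x":0,"y":-0.0015,"z":-0.04,"wx":0,"wy":0,"wz":0,"hand":0},{"x":0,"y":-0.0015,"z":-0.043,"wx":0,"wy":0,"wz":0,"hand":0},{"x":0,"y":-0.0015,"z":-0.045,"wx":0,"wy":0,"wz":0,"hand":0}]'

```text
t: 8.15
ee_pos: [0.5652, -0.2411, 0.0733]
ee_rot: [[0.999, -0.04, 0.001], [-0.04, -0.999, -0.001], [0.001, 0.0, -1.0]]
wrist_force: [0.3, 0.4, -4.9]
opening: 0.0266
grasp_force: 80.5
```

There's no contact, and the underside is already about 2 mm below the tip level, so the pin is entering the hole. Continuing gently.

>>> move_arm --rows '[{"x":0,"y":0,"z":-0.003,"wx":0,"wy":0,"wz":0,"hand":0},{"x":0,"y":0,"z":-0.006,"wx":0,"wy":0,"wz":0,"hand":0},{"x":0,"y":0,"z":-0.0085,"wx":0,"wy":0,"wz":0,"hand":0},{"x":0,"y":0,"z":-0.0085,"wx":0,"wy":0,"wz":0,"hand":0},{"x":0,"y":0,"z":-0.0085,"wx":0,"wy":0,"wz":0,"hand":0}]'

```text
t: 8.65
ee_pos: [0.5646, -0.2411, 0.0641]
ee_rot: [[0.999, -0.04, -0.0], [-0.04, -0.999, -0.0], [-0.0, 0.0, -1.0]]
wrist_force: [0.0, -1.7, -5.4]
opening: 0.0268
grasp_force: 80.4
```

The cover is over the pin, with its underside at about 45 mm. Pressing now.

>>> move_arm --rows '[{"x":0,"y":0,"z":-0.002,"wx":0,"wy":0,"wz":0,"hand":0},{"x":0,"y":0,"z":-0.002,"wx":0,"wy":0,"wz":0,"hand":0},{"x":0,"y":0,"z":-0.004,"wx":0,"wy":0,"wz":0,"hand":0},{"x":0,"y":0,"z":-0.006,"wx":0,"wy":0,"wz":0,"hand":0},{"x":0,"y":0,"z":-0.0075,"wx":0,"wy":0,"wz":0,"hand":0},{"x":0,"y":0,"z":-0.0085,"wx":0,"wy":0,"wz":0,"hand":0},{"x":0,"y":0,"z":-0.0085,"wx":0,"wy":0,"wz":0,"hand":0},{"x":0,"y":0,"z":-0.0085,"wx":0,"wy":0,"wz":0,"hand":0}]'

```text
t: 9.45
ee_pos: [0.5649, -0.2412, 0.0583]
ee_rot: [[0.999, -0.04, -0.001], [-0.04, -0.999, -0.0], [-0.001, 0.0, -1.0]]
wrist_force: [-7.1, 0.9, 9.9]
opening: 0.027
grasp_force: 82.1
```

>>> move_arm --rows '[{"x":0,"y":0,"z":-0.001,"wx":0,"wy":0,"wz":0,"hand":0},{"x":0,"y":0,"z":-0.0025,"wx":0,"wy":0,"wz":0,"hand":0},{"x":0,"y":0,"z":-0.0025,"wx":0,"wy":0,"wz":0,"hand":0},{"x":0,"y":0,"z":-0.0025,"wx":0,"wy":0,"wz":0,"hand":0},{"x":0,"y":0,"z":-0.0025,"wx":0,"wy":0,"wz":0,"hand":0}]'

```text
t: 9.95
ee_pos: [0.5649, -0.2413, 0.0577]
ee_rot: [[0.999, -0.04, -0.002], [-0.04, -0.999, 0.0], [-0.002, 0.0, -1.0]]
wrist_force: [-11.5, 2.9, 18.1]
opening: 0.0268
grasp_force: 83.3
```

```bash
python3 - <<'E'
from cell import robot, vision
import cv2, numpy as np
f=vision.grab_frame("side"); s=robot.get_state(); print(s["t"],s["ee_pos"],s["wrist_force"],s["grasp_force"])
cv2.imwrite("pics/e1.png",cv2.resize(f["image"][75:195,280:440,::-1],(800,600),interpolation=cv2.INTER_CUBIC))
E
```

```text
10.0 [ 0.56491647 -0.24125522  0.05767677] [-11.7651372    3.67178341  18.03081338] 83.32892658909259
```

View pics/e1.png

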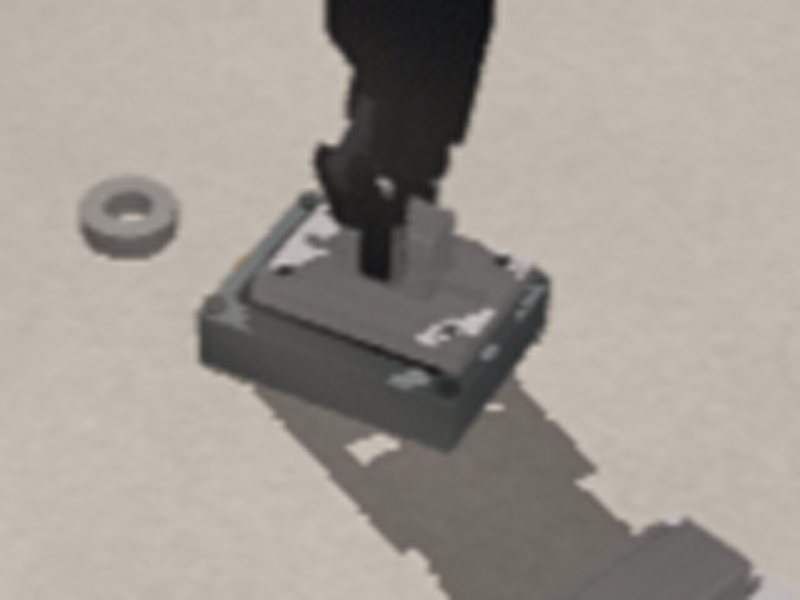

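The picture shows the cover lying square and flat on the seal, with its flange front corner at (440,370). Force rose to 18 N with only 0.6 mm more travel, and the underside is at about 39 mm, so the seal is at its stop. Handing in.

```bash
python3 -c "
from cell import job; print(job.sign_off())"
```

```text
the job is handed in; nothing more can be done
None
```

The job is handed in, verdict not shown: both keys were pressed in order and released, and the smallest cover sits square over the pin, held down with about 18 N and the seal on its stop by force and height.

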